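Hold a plate seeder's shutter open at its mark

TASK

The plate seeder on the bench stands over an empty cell tray and its holes are to be brushed clear before sowing. First slide the sweeper bar by its black grip off the holes until the whole bar stands on the green park strip at the left end of the plate; then take the black bow handle in front and pull the blue shutter out against its springs until its white lines meet the red marks, so that every hole of the plate is open, and keep it there: finish while still holding the handle, because the shutter springs shut when let go. Leave the seed packet, dibber, labels and pots lying around it where they are.

Things in the scene. Friction and masses are not known exactly. Their poses are not given: they have to be found in the camera images.
- seeder: Plate seeder, fixed, 180 mm deep (x), 340 mm wide (y), turned up to 0.2 rad. White plate, top 60 mm above the bench, 12 mm holes at x = -50, 0, 50, y = -130, -80, -30, 20, 70 mm; metal rims up to 73 mm high; black cell tray below; guide arms in front to x = -140 mm. Origin at bench height under the middle row; +x to the back, away from the robot, +y to the left end with the green strip, z up.
- sweeper_grip (a point): Middle of the sweeper's black grip, 100 mm above the bench: an upright block 64 mm long across the plate (seeder's x), 18 mm thick along the track (seeder's y), free from 84 to 118 mm above the bench. It sits at seeder x = 5 mm. Grip it across its thickness from above.
- sweeper (a joint): Travel of the sweeper bar along the seeder's +y (to the left), 0 to 0.275 m (end stop). The grip's y in the seeder's frame is this value minus 0.130 m. The bar is 24 mm wide along its travel (its shoes on the rims 36 mm). Rubbing about 2.5 N; it stays where it is left. The whole 24 mm bar is on the green strip from 0.236 m on.
- park_edge (a point): Edge of the green park strip next to the holes, on top of the plate; at seeder x = 0, y = +94 mm. The strip runs from there 70 mm on to the left, to the end rim.
- shutter_handle (a point): Middle of the black sleeve of the shutter's bow handle, 100 mm above the bench, at seeder x = -128, y = -30 mm when shut: round bar 16 mm thick, 76 mm long along the seeder's y, on two steel posts. 37 mm free below it to the shutter's tongue, 35 mm behind it to the front rim, whose top is 27 mm lower than the bar's middle. Pinch it from above, one finger in front and one behind.
- shutter (a joint): How far the shutter is pulled out along the seeder's -x (to the robot), 0 (shut, rest) to 0.042 m (stop). At 0.025 m its white lines meet the red marks and its 20 mm holes stand centrally under the plate's 12 mm holes: within 4 mm either way all are fully open; farther out they close again. Springs pull it back with about 3 N when shut, 8 N at the mark (200 N/m), and shut it when let go.
- shutter_index (a point): White index line near the left edge of the blue tongue in front of the plate (there is another near the right edge); moves with the shutter. At seeder x = -100 mm when shut, 56 mm above the bench.
- open_mark (a point): Red mark across the left guide arm, at seeder x = -125 mm, 60 mm above the bench, fixed (the right arm has one too). The shutter is at the mark when the white line has the same seeder x as this; the two lie 15 mm apart along the seeder's y.
- seed_packet: Pale paper seed packet lying flat, 118 x 82 x 9 mm, left of the seeder; origin in the middle of its underside. Bystander.
- dibber: Wooden dibber with a steel point lying on the bench, 170 mm long along its own y, 26 mm thick, in front of the seeder's left half; origin in the middle of its underside. Bystander.
- label_bundle: Bundle of white stick labels, 109 mm long along its own x, 17 mm wide, 15 mm high, right of the seeder; origin in the middle of its underside. Bystander.
- small_pots: Stack of black plastic pots, 76 mm across, 108 mm high, right of the seeder towards the back; origin in the middle of its underside. Bystander.

How it is judged:
On the way:
1. the sweeper bar is wholly on the green park strip while the shutter is still shut (value of joint sweeper above 0.234 m and value of joint shutter below 0.006 m), for 0.2 s.
At the end, for the whole second after the job is handed in: The sweeper bar is wholly on the green strip (2 mm allowed), and the fingers hold the shutter (contact force over 2 N) at rest at the mark, 25 mm out within 4 mm (value of joint sweeper above 0.234 m and value of joint shutter between 0.021 and 0.029 m and velocity of joint shutter between -0.01 and 0.01 m/s and contact force between the fingers and shutter above 2 N); the arm keeps its last pose, push and grip.
It fails at once if the seed packet was moved (more than 25 mm) (distance of seed_packet from where it was at the start of the episode above 0.025 m).
It fails at once if the dibber was moved (more than 25 mm) (distance of dibber from where it was at the start of the episode above 0.025 m).
It fails at once if the bundle of labels was moved (more than 25 mm) (distance of label_bundle from where it was at the start of the episode above 0.025 m).
It fails at once if the stack of pots was moved (more than 25 mm) (distance of small_pots from where it was at the start of the episode above 0.025 m).
It also fails if it takes over 45 s, if anything falls off the work surface, if the arm or the gripper's body presses on something with over 40 N, if the wrist force passes 120 N, or if a joint passes its speed limit or range.

ROBOT

A 6-joint arm with a two-finger parallel gripper is mounted at the origin on the work surface; the furniture and walls round the work are solid. World frame = base frame: x ahead of the robot, y to its left, z up, the work surface at z = 0. Lengths are in m, angles in rad, forces in N, time in s.
With the tool pointing down it reaches from about 0.35 to 0.975 m from the base axis. Payload 4.9 kg.
Tool frame: the origin (TCP) lies midway between the tips of the shut fingers; the grasp point (between the pads) lies ctrl.tcp_to_grasp behind it (ctrl.tcp_to_grasp is the distance from the TCP to the grasp point, in m); z points along the fingers, y is the direction in which the jaws open and shut (so a half turn about z gives the same grasp; the last joint's range is limited). The gripper opens to 85 mm and grips with 20 to 120 N. Pads are 22 mm wide; open, the fingers measure 114 mm over their backs; the gripper's body (76 mm by 85 mm) begins 54 mm behind the grasp point. The pads swing forward as they close: fully open they stand 13 mm farther back than shut.
Start: joints at [1.085, 0.053, 1.613, -0, 1.476, -0.119], TCP at [0.224, 0.583, 0.231] pointing down, gripper open.
Joint ranges: [-3.01, 3.01], [-1.01, 2.22], [0.06, 2.58], [-1.02, 4.17], [0.09, 2.62], [-3.14, 3.14]. Speed limits (rad/s): [2.57, 2.57, 3.14, 3.14, 3.14, 3.14].

INTERFACE

Orientations are given as a rotation vector (axis times angle).
In Python, from station import ctrl, get_image, calibration, finish_job, models gives the robot as it stands.
- The arm moves only by the shell command python3 -m creep 'ROWS' [FORCE]. ROWS is JSON, a list of rows, each a list of 7 numbers: the opening, from 0 (shut) to 1 (fully open), then the shift along the tool's x, y, z in m, then the turn, a rotation vector about the tool's x, y, z in degrees. A call has 1 to 20 rows; each row shifts and turns the commanded pose from where the row before left it, along the tool's axes as they then stand; what a row does not reach is not made up. A row lasts 1/10 s, in which the tool goes at most 50 mm and 8.59 degrees, less where a joint would pass 70% of its speed; a pose out of reach is approached as far as the arm can. A call with a gripper value outside its range is refused whole. The fingers move at their own pace and stop on an object; FORCE is the grip in N (left out, the last holds). Time passes only in rows, so rows that do not move let the fingers close. It gives the time, the measured TCP pose, the force and the opening at its end, in the units of the state.
- ctrl.get_obs(): the state, without advancing time (a new reading comes with each control period).
- get_image(name): name is "scene" or "top" or "wrist"; returns the picture (480x640x3 uint8, red, green, blue); there is no depth.
- calibration(name): a dict with "mtx" (3x3 intrinsics, pixels), "k1" (the pictures are not rectified: a ray, as slopes to the right and down, at radius r is drawn at 1 + k1 r^2 times it, then the intrinsics apply), "R" (3x3) and "t" (3): a world point X has camera coordinates R X + t. Camera axes: x right, y down, z forward; pixel columns grow to the right and rows downward; lengths in m; the calibration is good to about 2 mm. A picture is of the moment at which its call begins: read the wrist's pose just before it. calibration takes no time and is no camera call; for the wrist camera it gives the pose at the moment of the call.
- finish_job(): hands the job in, once; it reports no verdict.
Trained networks look in the newest picture that a camera, given by its name, has taken for a name from the list of things; names that differ only in an ending like _2 or _b are one class to them, and where a whole thing is asked for, a point or a joint stands for the part that bears it (a point fixed in the world has none). Each returns a list of dicts, best first, with "conf" (0 to 1); they miss things now and then, are a little off and sometimes report something else, mostly with a low value. They report only what shows in the picture. A call takes as long as a camera call.
- models.search_frame(camera, name): "extent" ([left, top, right, bottom] in pixels, round what is visible of it).
The state is a dict: "t": time; "q": joint angles; "dq": joint speeds; "effort": joint torques, N m; "tool_pos": TCP position; "tool_rot": TCP orientation; "contact_force": force on the tool from outside, world axes, zero at the start; "wrist_torque": the same for the moment, N m; "opening": finger opening in m.
Only numpy, scipy, OpenCV 4.12 (cv2) and the standard library are available. Lean on these libraries where they do the work, as an engineer would, in place of code of your own. Each camera call takes 0.05 s, during which the arm holds its last target. There are 200 camera calls.

## Working session

There is one attempt and no reset: what is moved stays moved. The work goes in short steps, Python scripts to look and compute and a shell command to move; the robot and the scene stay as the last step left them, time stands still between calls to the robot, and variables do not carry over. Pictures are saved under pics/ and viewed, about 8 in all and at most 12, crops included, and the job is handed in when it is done.

```bash
mkdir -p pics; cat > h.py <<'E'
import numpy as np, cv2
from scipy.spatial.transform import Rotation as Ro
from station import ctrl, get_image, calibration, finish_job, models
def proj(c,X):
    p=(c['R']@np.atleast_2d(X).T).T+c['t']; s=p[:,:2]/p[:,2:]; s=s*(1+c['k1']*(s**2).sum(1,keepdims=True))
    m=np.array(c['mtx']); return s*[m[0,0],m[1,1]]+[m[0,2],m[1,2]]
def back(c,uv,z):
    m=np.array(c['mtx']); d=(np.array(uv,float)-[m[0,2],m[1,2]])/[m[0,0],m[1,1]]; s=d.copy()
    for _ in range(20): s=d/(1+c['k1']*(s**2).sum())
    R=np.array(c['R']); o=-R.T@c['t']; r=R.T@np.array([*s,1]); return o+r*(z-o[2])/r[2]
def cal(n):
    c=calibration(n); return {k:(np.array(v) if k!='k1' else v) for k,v in c.items()}
def save(n,f): 
    im=get_image(n); cv2.imwrite('pics/'+f,im[:,:,::-1]); return im
E
python3 - <<'E'
from h import *
print(ctrl.tcp_to_grasp, {k:np.round(v,3) for k,v in ctrl.get_obs().items()})
Z={'sweeper_grip':.1,'park_edge':.06,'shutter_handle':.1,'shutter_index':.056,'open_mark':.06,'seeder':.06,'dibber':.013,'seed_packet':.005,'label_bundle':.01,'small_pots':.1}
for n in ['top','scene']:
    save(n,n+'1.png'); c=cal(n)
    print(n,'cam at',-c['R'].T@c['t'])
    for k,z in Z.items():
        for d in models.search_frame(n,k)[:2]:
            e=d['extent']; print(k,round(d['conf'],2),np.round(e),np.round(back(c,[(e[0]+e[2])/2,(e[1]+e[3])/2],z),3))
E
```

```text
0.0187 {'t': np.float64(0.0), 'q': array([ 1.085,  0.053,  1.614,  0.   ,  1.476, -0.119]), 'dq': array([-0.002, -0.001,  0.001, -0.   , -0.002,  0.001]), 'effort': array([ 1.0000e-03, -3.9369e+01, -3.7018e+01, -0.0000e+00,  7.0000e-03,
        0.0000e+00]), 'tool_pos': array([0.224, 0.583, 0.23 ]), 'tool_rot': array([-5.730e-01, -3.088e+00,  3.000e-03]), 'contact_force': array([-0.36 ,  0.182, -0.423]), 'wrist_torque': array([-0.01 ,  0.006, -0.055]), 'opening': np.float64(0.085)}
top cam at [0.48230641 0.02692903 1.18597417]
sweeper_grip 0.62 [306. 200. 328. 281.] [0.603 0.006 0.1  ]
park_edge 0.94 [234. 198. 381. 311.] [0.573 0.028 0.06 ]
shutter_handle 0.8 [277. 219. 364. 309.] [ 0.546 -0.003  0.1  ]
shutter_handle 0.49 [306. 203. 328. 279.] [0.602 0.006 0.1  ]
shutter_index 0.6 [275. 218. 365. 311.] [ 0.549 -0.004  0.056]
open_mark 0.9 [233. 199. 378. 308.] [0.575 0.034 0.06 ]
seeder 0.57 [232. 196. 381. 306.] [0.581 0.032 0.06 ]
dibber 0.56 [227. 272. 274. 326.] [0.46  0.172 0.013]
seed_packet 0.61 [187. 217. 225. 264.] [0.61  0.294 0.005]
label_bundle 0.81 [381. 274. 396. 316.
[... 265 characters left out ...]
ge 0.67 [227. 194. 416. 325.] [ 0.563 -0.016  0.06 ]
park_edge 0.5 [287. 218. 369. 266.] [0.619 0.013 0.06 ]
shutter_handle 0.9 [237. 248. 322. 311.] [ 0.426 -0.036  0.1  ]
shutter_index 0.67 [241. 250. 386. 312.] [ 0.504 -0.044  0.056]
open_mark 0.83 [230. 194. 411. 327.] [ 0.558 -0.017  0.06 ]
seeder 0.87 [232. 192. 411. 326.] [ 0.563 -0.015  0.06 ]
seeder 0.43 [287. 218. 369. 266.] [0.619 0.013 0.06 ]
dibber 0.7 [205. 244. 226. 290.] [0.457 0.173 0.013]
dibber 0.51 [421. 246. 466. 314.] [ 0.714 -0.204  0.013]
seed_packet 0.85 [206. 209. 247. 238.] [0.595 0.296 0.005]
label_bundle 0.92 [349. 321. 384. 365.] [ 0.476 -0.185  0.01 ]
small_pots 0.89 [419. 246. 469. 317.] [ 0.598 -0.252  0.1  ]
```

```bash
python3 - <<'E'
import cv2
a=cv2.imread('pics/top1.png')[185:335,220:400]; cv2.imwrite('pics/top1c.png',cv2.resize(a,None,fx=4,fy=4,interpolation=cv2.INTER_CUBIC)[:600])
a=cv2.imread('pics/scene1.png')[185:335,220:420]; cv2.imwrite('pics/scene1c.png',cv2.resize(a,None,fx=4,fy=4,interpolation=cv2.INTER_CUBIC))
E
```

```text
(no output)
```

View pics/top1c.png

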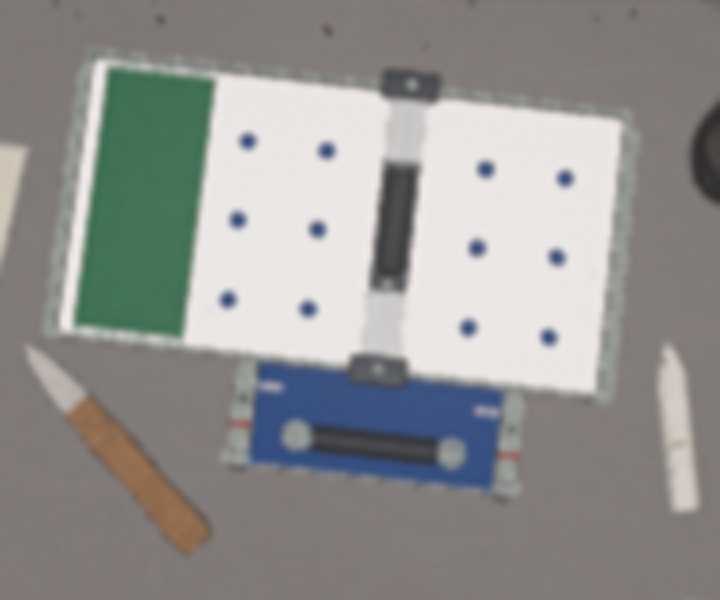

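View pics/scene1c.png

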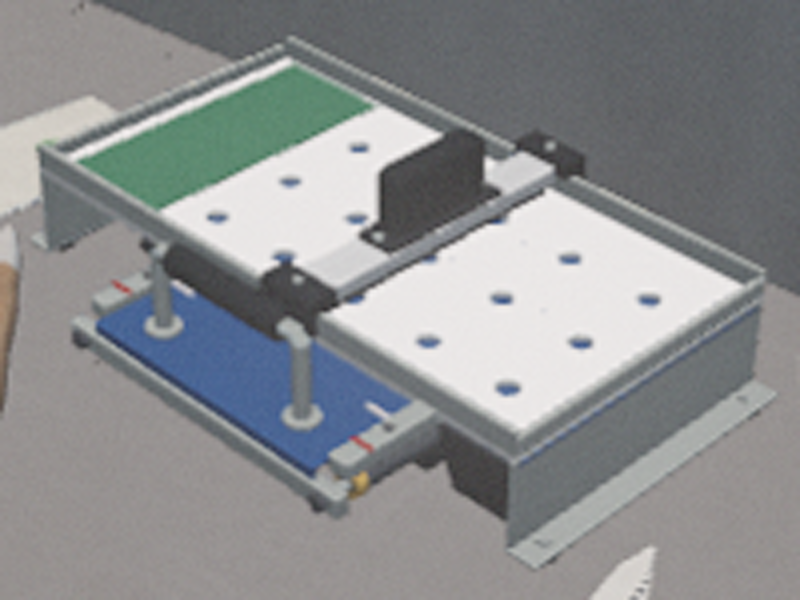

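```bash
python3 - <<'E'
from h import *
from scipy.optimize import least_squares
P=[(248,141),(238,220),(228,300),(326,151),(317,230),(308,309),(486,169),(477,248),(468,327),(565,178),(557,257),(548,337)]
uv=(np.array(P)+.5)/4-.5+[220,185]
L=np.array([[x,y,.06] for y in(.07,.02,-.08,-.13) for x in(.05,0,-.05)])
def W(p,L):
    L=np.atleast_2d(L);c,s=np.cos(p[2]),np.sin(p[2]); return np.c_[p[0]+c*L[:,0]-s*L[:,1],p[1]+s*L[:,0]+c*L[:,1],L[:,2]]
c=cal('top')
r=least_squares(lambda p:(proj(c,W(p,L))-uv).ravel(),[.58,.03,-.1]); p=r.x
print('pose',p,'rms px',np.sqrt(np.mean(r.fun**2)))
np.save('pose.npy',p)
cr=lambda q:(np.array(q)-[220,185]+.5)*4-.5
s=lambda q:(np.array(q)-[220,185]+.5)*4-.5
for n,c in(('top',c),('scene',cal('scene'))):
  for nm,X in dict(gripTopF=(-.027,-.03,.118),gripTopB=(.037,-.03,.118),handle=(-.128,-.03,.1),idx=(-.1,.045,.056),mark=(-.125,.06,.06),park=(0,.094,.06),h1=(.05,-.13,.06),h2=(-.05,-.13,.06),h3=(.05,.07,.06)).items():
    print(n,nm,np.round(s(proj(c,W(p,X))[0])))
# seeder-frame y of grip from top crop
a=back(cal('top'),(np.array([402,165])+.5)/4-.5+[220,185],.118);b=back(cal('top'),(np.array([390,290])+.5)/4-.5+[220,185],.118)
Ri=Ro.from_euler('z',-p[2]).as_matrix()
for v in(a,b): print(Ri@(v-[p[0],p[1],0]))
o=ctrl.get_obs(); R=Ro.from_rotvec(o['tool_rot']).as_matrix(); print('tool',R.round(3).tolist())
G=W(p,(.005,0,.1))[0]; print('grip line x0.005,y0',G,'handle',W(p,(-.128,-.03,.1))[0])
E
```

```text
pose [ 0.60122392  0.03002429 -0.10123183] rms px 0.09331465375637255
top gripTopF [394. 274.]
top gripTopB [407. 167.]
top handle [374. 445.]
top idx [258. 385.]
top mark [229. 423.]
top park [199. 216.]
top h1 [565. 178.]
top h2 [549. 337.]
top h3 [247. 141.]
scene gripTopF [389. 175.]
scene gripTopB [482. 128.]
scene handle [228. 291.]
scene idx [173. 280.]
scene mark [113. 281.]
scene park [260. 163.]
scene h1 [649. 298.]
scene h2 [508. 386.]
scene h3 [359. 146.]
[ 0.03786191 -0.02713479  0.118     ]
[-0.03673024 -0.02847238  0.118     ]
tool [[-0.933, 0.359, 0.0], [0.359, 0.933, -0.0], [-0.0, -0.0, -1.0]]
grip line x0.005,y0 [0.60619832 0.02951899 0.1       ] handle [0.47084746 0.01311343 0.1       ]
```

```bash
python3 -m creep '[[1,0,0,0,0,0,-7.6],[1,0,0,0,0,0,-7.6],[1,-0.0256,-0.0318,0,0,0,0],[1,-0.0256,-0.0318,0,0,0,0],[1,-0.0256,-0.0318,0,0,0,0],[1,-0.0256,-0.0318,0,0,0,0],[1,-0.0256,-0.0318,0,0,0,0],[1,-0.0256,-0.0318,0,0,0,0],[1,-0.0256,-0.0318,0,0,0,0],[1,-0.0256,-0.0318,0,0,0,0],[1,-0.0256,-0.0318,0,0,0,0],[1,-0.0256,-0.0318,0,0,0,0],[1,-0.0256,-0.0318,0,0,0,0],[1,-0.0256,-0.0318,0,0,0,0],[1,-0.0256,-0.0318,0,0,0,0],[1,-0.0256,-0.0318,0,0,0,0],[1,-0.0256,-0.0318,0,0,0,0],[1,-0.0256,-0.0318,0,0,0,0],[1,-0.0256,-0.0318,0,0,0,0],[1,0,0,0,0,0,0]]' 30
cat >> h.py <<'E'
P=np.load('pose.npy')
def W(L,p=P):
    L=np.atleast_2d(L);c,s=np.cos(p[2]),np.sin(p[2]); return np.c_[p[0]+c*L[:,0]-s*L[:,1],p[1]+s*L[:,0]+c*L[:,1],L[:,2]]
def delta(target,yaw_rel=0):
    "remaining shift in tool axes to TCP at seeder-frame target; turn about tool z so tool y = seeder y + yaw_rel deg"
    o=ctrl.get_obs(); R=Ro.from_rotvec(o['tool_rot']).as_matrix()
    d=R.T@(W(target)[0]-o['tool_pos']); ang=np.degrees(np.arctan2(R[1,1],R[0,1])); want=90+np.degrees(P[2])+yaw_rel
    s=Ro.from_euler('z',-P[2]).as_matrix()@(o['tool_pos']-[P[0],P[1],0])
    print('t',o['t'],'TCP seeder',s.round(4),'d tool',d.round(4),'turn z',round(-(want-ang),2),'tilt',R[:,2].round(3),'F',np.round(o['contact_force'],1),'open',o['opening'])
E
python3 -c "
from h import *
delta((.005,-.0285,.088)); save('wrist','w1.png'); c=cal('wrist')
print(proj(c,W([(-.027,-.0285,.118),(.037,-.0285,.118)])))"
```

```text
t: 3.1
tool_pos: [0.604, -0.0024, 0.2311]
tool_rot: [0.167, 3.137, -0.002]
contact_force: [-0.9, 1.7, 0.7]
opening: 0.0851
t 3.1 TCP seeder [ 0.006  -0.032   0.2311] d tool [0.0011 0.0036 0.1431] turn z -0.29 tilt [ 0.    -0.001 -1.   ] F [-0.9  1.7  0.7] open 0.08506127836144751
[[317.72548913 188.49740282]
 [317.84799402 268.24669312]]
```

View pics/w1.png

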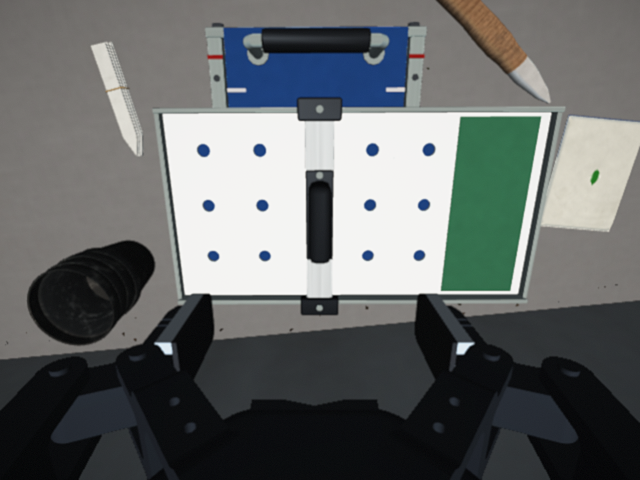

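```bash
python3 -m creep '[[1,0.001,0.0036,0.02,0,0,-0.3],[1,0,0,0.03,0,0,0],[1,0,0,0.03,0,0,0],[1,0,0,0.03,0,0,0],[1,0,0,0.02,0,0,0],[1,0,0,0.013,0,0,0],[1,0,0,0,0,0,0],[0,0,0,0,0,0,0],[0,0,0,0,0,0,0],[0,0,0,0,0,0,0],[0,0,0,0,0,0,0],[0,0,0,0,0,0,0],[0,0,0,0,0,0,0],[0,0,0,0,0,0,0],[0,0,0,0,0,0,0]]' 30
python3 -c "
from h import *
delta((.005,.128,.088))"
```

```text
t: 4.65
tool_pos: [0.6023, 0.0047, 0.0894]
tool_rot: [0.152, 3.137, -0.001]
contact_force: [-2.4, -2.0, 6.0]
opening: 0.0175
t 4.65 TCP seeder [ 0.0036 -0.025   0.0894] d tool [-0.0021  0.153   0.0013] turn z 0.26 tilt [ 0.001 -0.001 -1.   ] F [-2.4 -2.   6. ] open 0.017462257251593838
```

```bash
python3 -m creep '[[0,0,0.005,0,0,0,0],[0,0,0.012,0,0,0,0],[0,0,0.015,0,0,0,0],[0,0,0.015,0,0,0,0],[0,0,0.015,0,0,0,0],[0,0,0.015,0,0,0,0],[0,0,0.015,0,0,0,0],[0,0,0.015,0,0,0,0],[0,0,0.015,0,0,0,0],[0,0,0.015,0,0,0,0],[0,0,0.010,0,0,0,0],[0,0,0.005,0,0,0,0],[0,0,0,0,0,0,0],[0,0,0,0,0,0,0]]'
python3 -c "
from h import *
delta((.005,.128,.088));save('top','top2.png');save('scene','scene2.png')
for n in('top','scene'): print(n,proj(cal(n),W([(.005,.128,.118),(0,.094,.06)])))
import cv2
a=cv2.imread('pics/scene2.png')[175:325,200:400]; cv2.imwrite('pics/scene2c.png',cv2.resize(a,None,fx=4,fy=4))"
```

```text
t: 6.05
tool_pos: [0.618, 0.1581, 0.0894]
tool_rot: [0.151, 3.134, 0.004]
contact_force: [5.1, 1.9, 4.2]
opening: 0.018
t 6.05 TCP seeder [0.0038 0.1292 0.0894] d tool [-0.0012 -0.0012  0.0014] turn z 0.29 tilt [ 0.005  0.002 -1.   ] F [5.1 1.9 4.2] open 0.017993123730627884
top [[253.44002669 232.02416344]
 [269.4584684  238.56492427]]
scene [[274.86671657 194.90535775]
 [284.56413577 225.36928504]]
```

View pics/scene2c.png

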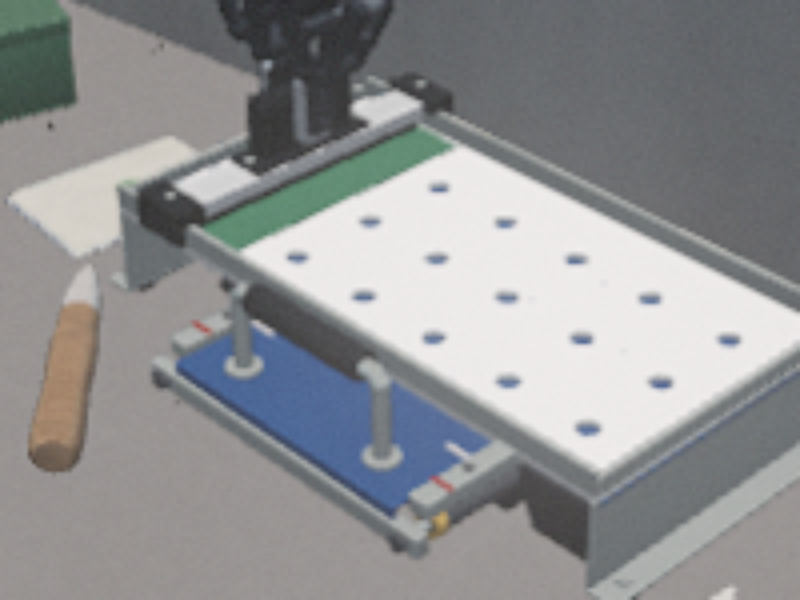

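```bash
python3 -m creep '[[0.6,0,0,0,0,0,0],[0.6,0,0,0,0,0,0],[0.6,0,0,0,0,0,0],[0.6,0,0,0,0,0,0],[0.6,0,0,-0.02,0,0,0],[0.6,0,0,-0.04,0,0,0],[1,0,0,-0.04,0,0,0],[1,0.0165,-0.02,0,0,0,0],[1,0.0165,-0.02,0,0,0,0],[1,0.0165,-0.02,0,0,0,0],[1,0.0165,-0.02,0,0,0,0],[1,0.0165,-0.02,0,0,0,0],[1,0.0165,-0.02,0,0,0,0],[1,0.0165,-0.02,0,0,0,0],[1,0.0165,-0.02,0,0,0,0],[1,0,0,0,0,0,0]]'
python3 -m creep '[[1,0,0,0,0,0,8.2],[1,0,0,0,0,0,8.2],[1,0,0,0,0,0,8.2],[1,0,0,0,0,0,8.2],[1,0,0,0,0,0,8.2],[1,0,0,0,0,0,8.2],[1,0,0,0,0,0,8.2],[1,0,0,0,0,0,8.2],[1,0,0,0,0,0,8.2],[1,0,0,0,0,0,8.2],[1,0,0,0,0,0,8.2],[1,0,0,0,0,0,0],[1,0,0,0,0,0,0]]'
python3 -c "
from h import *
delta((-.128,-.03,.081),-90);save('wrist','w2.png');print(proj(cal('wrist'),W([(-.128,-.03,.108),(-.128,.008,.1),(-.128,-.068,.1)])),ctrl.get_obs()['q'])
n='top';im=save(n,'top3.png')
a=cv2.resize(cv2.imread('pics/top3.png')[185:335,210:390],None,fx=3,fy=3);b=cv2.imread('pics/w2.png');b=cv2.resize(b,(480,360))
cv2.imwrite('pics/both.png',np.vstack([b[:,:480],a[:230,:480]])[:600])
"
```

```text
t: 7.75
tool_pos: [0.4679, 0.0087, 0.1878]
tool_rot: [-0.155, -3.137, 0.0]
contact_force: [-0.4, -0.8, -0.4]
opening: 0.0854
t: 9.05
tool_pos: [0.4697, 0.0102, 0.1882]
tool_rot: [-2.326, -2.111, -0.0]
contact_force: [0.5, 0.2, 0.4]
opening: 0.0856
t 9.05 TCP seeder [-0.1289 -0.033   0.1882] d tool [0.003  0.0009 0.1072] turn z 0.27 tilt [-0.  0. -1.] F [0.5 0.2 0.4] open 0.08557135994738382
[[316.428505   236.06049913]
 [316.64376757 178.01069412]
 [316.08903433 282.42354775]] [-1.37110818e-01 -3.03612197e-01  2.00992471e+00  1.70709523e-04
  1.43556480e+00 -4.01321705e-02]
```

View pics/both.png

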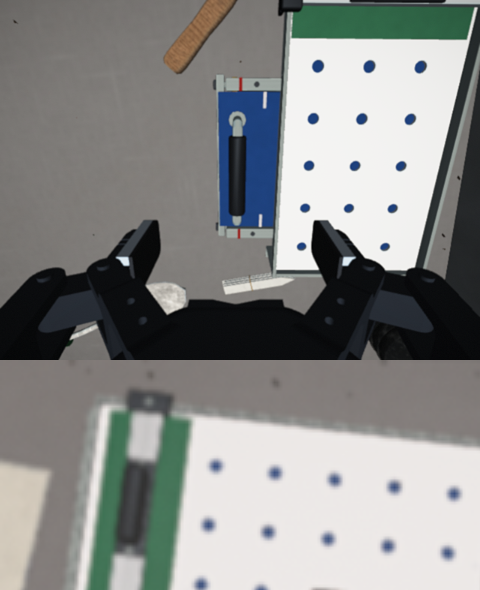

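Sweeper bar stands wholly on green (both edges visible). Handle is centred at u≈316 as predicted. Descend and pinch.

```bash
python3 -m creep '[[1,0.003,0.001,0.02,0,0,0.3],[1,0,0,0.025,0,0,0],[1,0,0,0.025,0,0,0],[1,0,0,0.02,0,0,0],[1,0,0,0.012,0,0,0],[1,0,0,0.005,0,0,0],[1,0,0,0,0,0,0],[0,0,0,0,0,0,0],[0,0,0,0,0,0,0],[0,0,0,0,0,0,0],[0,0,0,0,0,0,0],[0,0,0,0,0,0,0],[0,0,0,0,0,0,0],[0,0,0,0,0,0,0],[0,0,0,0,0,0,0]]' 60
python3 -c "
from h import *
delta((-.153,-.03,.081),-90)"
```

```text
t: 10.65
tool_pos: [0.4712, 0.0127, 0.0818]
tool_rot: [2.334, 2.101, 0.001]
contact_force: [-0.6, 0.6, 4.2]
opening: 0.0143
t 10.65 TCP seeder [-0.1276 -0.0303  0.0818] d tool [ 0.0003 -0.0254  0.0008] turn z -0.21 tilt [ 0.001 -0.    -1.   ] F [-0.6  0.6  4.2] open 0.014295290348124575
```

```bash
python3 -m creep '[[0,0,-0.003,0,0,0,0],[0,0,-0.004,0,0,0,0],[0,0,-0.004,0,0,0,0],[0,0,-0.004,0,0,0,0],[0,0,-0.004,0,0,0,0],[0,0,-0.003,0,0,0,0],[0,0,-0.002,0,0,0,0],[0,0,-0.001,0,0,0,0],[0,0,0,0,0,0,0],[0,0,0,0,0,0,0],[0,0,0,0,0,0,0],[0,0,0,0,0,0,0]]'
python3 -c "
from h import *
delta((-.153,-.03,.081),-90)
save('scene','s4.png');save('wrist','w4.png');save('top','top4.png')
print(proj(cal('wrist'),W([(-.125,.045,.056),(-.125,.06,.06)])))
print(proj(cal('scene'),W([(-.125,.045,.056),(-.125,.06,.06),(-.125,-.105,.056),(-.125,-.12,.06)])))
a=cv2.resize(cv2.imread('pics/s4.png')[235:315,210:340],None,fx=4,fy=4,interpolation=2)[:300];b=cv2.resize(cv2.imread('pics/w4.png')[0:300],(480,225))
a=a[:,:520];b=cv2.copyMakeBorder(b,0,0,0,40,0);cv2.imwrite('pics/b4.png',np.vstack([a,b]))
"
```

```text
t: 11.85
tool_pos: [0.4474, 0.0152, 0.0819]
tool_rot: [2.332, 2.099, 0.005]
contact_force: [8.2, -0.7, -1.0]
opening: 0.0143
t 11.85 TCP seeder [-0.1516 -0.0303  0.0819] d tool [ 0.0003 -0.0014  0.0009] turn z -0.22 tilt [ 0.005 -0.001 -1.   ] F [ 8.2 -0.7 -1. ] open 0.014275366080418066
[[371.63032319 122.44340805]
 [374.60013938  86.60288169]]
[[252.86663791 259.80442259]
 [247.86848018 254.92517565]
 [306.96038199 294.9799414 ]
 [312.98146448 297.06903681]]
```

View pics/b4.png

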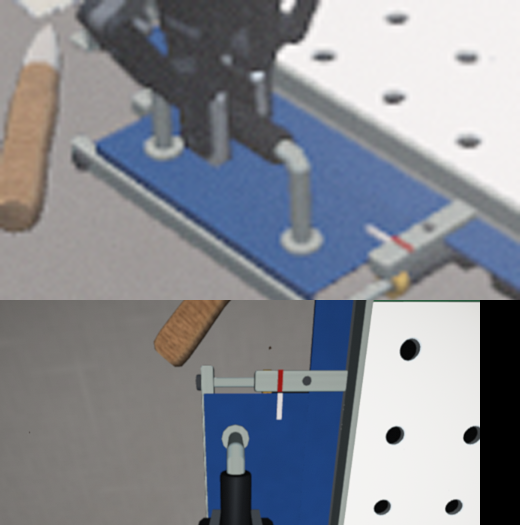

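White index (col ≈279, row 405) lines up with the red mark (col ≈280, row 380), and every visible hole is dark, i.e. open. I'll hold briefly, check for drift, then hand in.

```bash
python3 -m creep '[[0,0,0,0,0,0,0],[0,0,0,0,0,0,0],[0,0,0,0,0,0,0],[0,0,0,0,0,0,0],[0,0,0,0,0,0,0],[0,0,0,0,0,0,0],[0,0,0,0,0,0,0],[0,0,0,0,0,0,0]]'
python3 -c "
from h import *
delta((-.153,-.03,.081),-90); print(finish_job())"
```

```text
t: 12.8
tool_pos: [0.4474, 0.0152, 0.0819]
tool_rot: [2.332, 2.099, 0.005]
contact_force: [7.9, -0.7, -2.2]
opening: 0.0144
t 12.8 TCP seeder [-0.1515 -0.0303  0.0819] d tool [ 0.0003 -0.0015  0.0009] turn z -0.23 tilt [ 0.005 -0.001 -1.   ] F [ 7.9 -0.7 -2.2] open 0.014403897668380542
the job is handed in; nothing more can be done
None
```

I slid the sweeper onto the green strip with the shutter still shut. Then I pinched the bow handle, pulled the shutter out to its marks and handed the job in still holding it, at about 12.8 s.

**Last checks:**
- **Sweeper:** the travel came out at about 0.255–0.259 m from the tool position. After release, the top camera showed green on both sides of the bar.
- **Shutter:** the tool had moved 24 mm, and the spring force read about 8 N, as expected at the mark. In the wrist picture the white line met the red mark to within about 1 pixel. All the holes in view were open.
- **Hold:** there was no drift over about 0.9 s of holding, with the grip set to 60 N.
- **Bystanders:** the arm never went near the packet, dibber, labels or pots, and those that showed in the later pictures looked untouched. I did not measure their final positions.

No check failed. The first grip reading differed from the camera estimate by about 3.5 mm, well within the parking margin. The handle grip closed to 14.3 mm on the 16 mm bar, and the bar did not slip.

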